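# Flip the nail-colour sample board face up against its rest

### The job

The nail-colour sample board lies face down on the table. Without gripping, lifting or carrying it, push it with the fingertips against the sloped foot of the white display rest until it tips up and leans on the rest, then from behind push its upper edge back over so that it falls face up, and leave it lying flat on the table in front of the rest. Do not disturb the bottles, dish and other things round about.

Things in the scene. Friction and masses are not known exactly. Their poses are not given: they have to be found in the camera images.
- board: Flat sample board 100 mm (x) by 80 mm (y), 8 mm thick, white frame, about 80 g. Origin: centre of the display face; z points out of the plain wooden back. Starts face down (z up); face up means z straight down, origin 8 mm above the table. Starts with its centre 90 to 140 mm in front of the rest, an 80 mm edge towards the rest, within 20 degrees of square.
- rest: White plastic rest fixed to the table, 200 mm wide (y): a low wall with sloped foot. Origin: on the table, mid-width, at the line where the slope begins; x points level into the wall, away from the board, z up. The face rises at 48 deg to (x 15, z 17 mm), 64 deg to (24, 34), 80 deg to the top edge (29, 65). Smooth: friction about 0.3 with the board (board on table 0.6).
- rest_edge (a point): Middle of the rest's top edge, 65 mm high. Wall back is 15 mm behind it, a 6 mm high flange reaches 20 mm further. A board pushed into the slope rides up it by its leading edge and ends leaning on this edge at about 65 degrees, foot near the slope's start, its upper edge about 90 mm high and so reachable from behind above the wall.
- corner0 (a point): corner of the board at its x 50, y 40 mm, at mid-thickness (4 mm from either face)
- corner1 (a point): corner of the board at its x 50, y -40 mm, at mid-thickness (4 mm from either face)
- corner2 (a point): corner of the board at its x -50, y -40 mm, at mid-thickness (4 mm from either face)
- corner3 (a point): corner of the board at its x -50, y 40 mm, at mid-thickness (4 mm from either face)
- polish_a: pink nail-polish bottle, round, 32 mm across and 72 mm tall with a tapered black cap; bystander, loose; origin at the centre of its underside
- polish_b: dark nail-polish bottle, round, 32 mm across and 72 mm tall with a tapered black cap; bystander, loose; origin at the centre of its underside
- buffer: grey nail-buffer block 90 x 26 x 26 mm; bystander, loose; origin at the centre of its underside
- dish: small glass dish 56 mm across, 28 mm tall; bystander, loose; origin at the centre of its underside
- cup: steel cup 72 mm across, 85 mm tall; bystander, loose; origin at the centre of its underside
- brush: dusting brush about 150 mm long, lying down; bystander, loose; origin on its underside
- remover: clear remover bottle 48 mm across, 110 mm tall; bystander, loose; origin at the centre of its underside
Not all that is in view belongs to the job. Of the things that look like the board, the middle-sized one is meant.

How it is judged:
By the outcome, as a careful person would: the job done as asked, in the order asked, and still so for the second after the job is handed in, with the robot touching nothing.
It also fails if it takes over 51 s, if anything falls off the work surface, if the arm or the gripper's body presses on something with over 40 N, if the wrist force passes 120 N, or if a joint passes its speed limit or range.

### The arm

A 6-joint arm with a two-finger parallel gripper is mounted at the origin on the work surface. World frame = base frame: x ahead of the robot, y to its left, z up, the work surface at z = 0. Lengths are in mm, angles in rad, forces in N, time in s.
With the tool pointing down it reaches from about 250 to 775 mm from the base axis. Payload 4 kg.
Tool frame: the origin (TCP) lies midway between the tips of the shut fingers; the grasp point (between the pads) lies env.tcp_to_grasp behind it (env.tcp_to_grasp is the distance from the TCP to the grasp point, in mm); z points along the fingers, y is the line along which they close (so a half turn about z gives the same grasp; the last joint's range is limited). The gripper opens to 94 mm and grips with 3 to 60 N. Pads are 16 mm wide; open, the fingers measure 119 mm over their backs; the gripper's body (75 mm by 177 mm) begins 78 mm behind the grasp point.
Start: joints at [1.207, 0.087, 1.371, -0, 1.684, -0.103], TCP at [141.83, 531.421, 169.306] pointing down, gripper open.
Joint ranges: [-3.1, 3.1], [-0.76, 2.03], [0.27, 2.55], [-1.08, 4.22], [0.17, 2.65], [-2.57, 2.57]. Speed limits (rad/s): [2.79, 2.79, 3.14, 3.14, 3.14, 3.14].

### API

Orientations are given as a rotation vector (axis times angle).
In Python, from plant import monitor, eyes, order, env gives the robot as it stands.
- The arm moves only by the tool carry_out, never from a script. Its argument "motion" is a list of rows, each a list of 5 numbers: the shift along the tool's x, y, z in cm, then the turn about the tool's z in degrees, then the finger opening in cm, from 0 to 9.4. A call has 1 to 20 rows; each row is the pose to reach, as a shift and turn from the pose commanded when the call began, along the tool's axes at that moment; what a row does not reach only later rows make up. A row lasts 1/10 s, in which the tool goes at most 50 mm and 8.59 degrees, less where a joint would pass 70% of its speed; a pose out of reach is approached as far as the arm can. A call with a gripper value outside its range is refused whole. The fingers move at their own pace and stop on an object; the grip force is fixed at half the most. Time passes only in rows, so rows that repeat a pose let the fingers close. It gives the time, the measured TCP pose, the force, the opening and the grip force at its end, in the units of the state.
- monitor.get_obs(): the state, without advancing time (a new reading comes with each control period).
- eyes.capture(name): name is "scene" or "side" or "wrist"; returns a dict with "color" (400x640x3 uint8, red, green, blue), "mtx" (3x3 intrinsics, pixels), "rvec" (rotation vector, rad) and "tvec" (3), from world to camera coordinates, as OpenCV has them. Camera axes: x right, y down, z forward; pixel columns grow to the right and rows downward; lengths in mm; the calibration is good to about 2 mm. A picture is of the moment at which its call begins. There is no depth.
- order.sign_off(): hands the job in; it is judged then, once.
The state is a dict: "clock": time; "joints": joint angles; "joint_vel": joint speeds; "joint_torque": joint torques, N m; "tool_pos": TCP position; "ee_rot": TCP orientation; "force": force on the tool from outside, world axes, zero at the start; "wrist_torque": the same for the moment, N m; "finger_gap": opening from 0.0 (shut) to 1.0 (fully open); "gripper_force": force on a finger pad.
Only numpy, scipy, OpenCV 4.12 (cv2) and the standard library are available. Lean on these libraries where they do the work, as an engineer would, in place of code of your own. Each camera call takes 0.05 s, during which the arm holds its last target. There are 200 camera calls.

## Working session

There is one attempt and no reset: what is moved stays moved. The work goes in short steps, Python scripts to look and compute and a tool call to move; the robot and the scene stay as the last step left them, time stands still between calls to the robot, and variables do not carry over. Pictures are saved under pics/ and viewed, at most 10 in all, crops included, and the job is handed in when it is done.

Besides the shell and the picture viewer there is one more tool, called as name(argument=value, ...) on one line, values as JSON. carry_out: Moves the arm, as the interface text tells. Its arguments: {"type":"object","properties":{"motion":{"type":"array"}},"required":["motion"]}

```bash
mkdir -p pics; ls; cat > h.py <<'E'
import numpy as np, cv2, pickle
from plant import monitor, eyes, order, env
def cap(n,f):
    c=eyes.capture(n); cv2.imwrite(f'pics/{f}.png',c['color'][:,:,::-1]); pickle.dump(c,open(f'pics/{f}.pkl','wb')); return c
def ray(c,uv):
    R=cv2.Rodrigues(np.array(c['rvec'],float))[0]; t=np.array(c['tvec'],float).ravel()
    o=-R.T@t; p=cv2.undistortPoints(np.array([[uv]],float),np.array(c['mtx']),None)[0,0]
    d=R.T@np.array([p[0],p[1],1]); return o,d
def atz(c,uv,z):
    o,d=ray(c,uv); return o+d*(z-o[2])/d[2]
def tri(c1,u1,c2,u2):
    P=[np.array(c['mtx'])@np.c_[cv2.Rodrigues(np.array(c['rvec'],float))[0],np.array(c['tvec'],float).ravel()] for c in(c1,c2)]
    x=cv2.triangulatePoints(P[0],P[1],np.array(u1,float),np.array(u2,float)).ravel(); return x[:3]/x[3]
def proj(c,p):
    return cv2.projectPoints(np.array(p,float).reshape(-1,3),np.array(c['rvec'],float),np.array(c['tvec'],float),np.array(c['mtx']),None)[0][:,0]
E
python3 - <<'E'
from h import *
np.set_printoptions(precision=3,suppress=True)
a=cap('scene','s0')['color'];b=cap('side','d0')['color']
for n in('s0','d0'):
    c=pickle.load(open(f'pics/{n}.pkl','rb'));print(ray(c,(320,200)))
im=np.vstack([a,b])[:,:,::-1]; cv2.imwrite('pics/both0.png',cv2.resize(im,None,fx=.75,fy=.75,interpolation=cv2.INTER_AREA))
print(monitor.get_obs(),env.tcp_to_grasp)
E
```

```text
pics
(array([1120.985,  362.035,  864.541]), array([-0.559, -0.348, -0.753]))
(array([  75.422, -784.3  ,  770.262]), array([ 0.407,  0.689, -0.6  ]))
{'clock': 0.1, 'joints': array([ 1.207,  0.088,  1.372, -0.   ,  1.684, -0.103]), 'joint_vel': array([-0.   , -0.001, -0.004,  0.   , -0.002,  0.002]), 'joint_torque': array([  0.003, -34.125, -30.33 ,   0.072,   0.03 ,  -0.   ]), 'tool_pos': array([141.655, 530.871, 168.228]), 'ee_rot': array([-0.409, -3.114,  0.003]), 'force': array([ 1.134, -0.908,  0.23 ]), 'wrist_torque': array([-0.026,  0.022,  0.037]), 'gripper_force': 0.0, 'finger_gap': 0.9971268998306309} 18.8
```

View pics/s0.png

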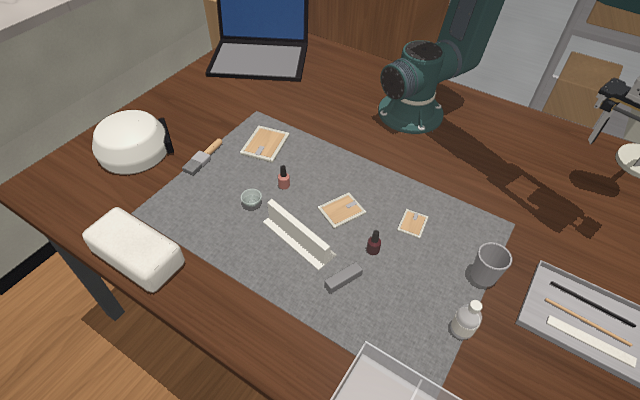

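View pics/d0.png

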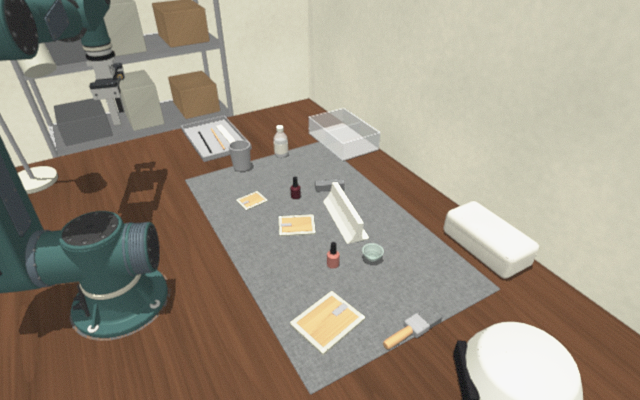

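The scene view shows three board-like things: (265,143) is the large one, (342,210) the middle one, and (413,222) the small one. The one at (342,210), seen at (297,225) in the side view, fits: it is middle-sized and lies in front of the rest. I'll confirm that in an enlarged crop.

```bash
python3 - <<'E'
from h import *
a=cv2.imread('pics/s0.png')[160:300,225:425];b=cv2.imread('pics/d0.png')[165:285,225:425]
f=lambda x:cv2.resize(x,None,fx=4,fy=4,interpolation=cv2.INTER_CUBIC)
A=f(a)[:,:];B=f(b)
cv2.imwrite('pics/c0.png',cv2.resize(np.vstack([a,b]),(615,800)) if 0 else np.hstack([cv2.resize(a,(400,280)),cv2.resize(b,(400,240))[:]+0 if 0 else cv2.copyMakeBorder(cv2.resize(b,(400,240)),0,40,0,0,0)]))
cv2.imwrite('pics/cA.png',A)
c=pickle.load(open('pics/s0.pkl','rb'));d=pickle.load(open('pics/d0.pkl','rb'))
for n,u in dict(big=[(259,126),(290,131),(272,161),(241,155)],small=[(405,209),(428,213),(418,237),(399,231)],mid=[(319,207),(350,194),(366,212),(335,227)]).items():
    p=[atz(c,x,8)[:2] for x in u];print(n,[round(float(np.linalg.norm(p[i]-p[i-1]))) for i in range(4)],np.round(p).tolist())
E
```

```text
big [138, 100, 141, 95] [[335.0, -357.0], [300.0, -263.0], [437.0, -229.0], [467.0, -319.0]]
small [76, 59, 86, 48] [[388.0, 167.0], [367.0, 222.0], [452.0, 233.0], [461.0, 186.0]]
mid [76, 95, 73, 95] [[507.0, -23.0], [422.0, 21.0], [453.0, 87.0], [539.0, 46.0]]
```

View pics/cA.png

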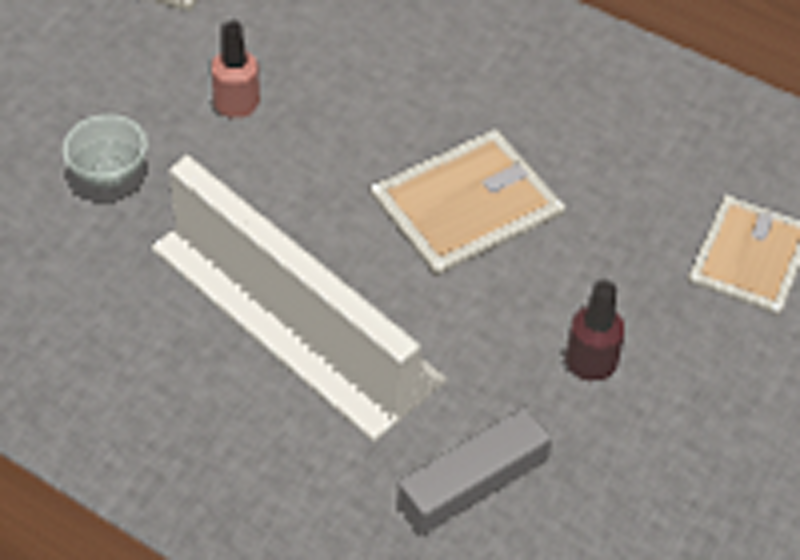

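The crop confirms it: the board at (342,210) measures about 97 x 75 mm, while the others measure about 139 x 97 and 80 x 55. In the scene view the top front edge of the rest runs from (271.8,198.8) to (329.5,246.5). Next I'll enlarge the side view.

```bash
python3 - <<'E'
from h import *
b=cv2.imread('pics/d0.png')[165:280,230:390]
cv2.imwrite('pics/cB.png',cv2.resize(b,None,fx=5,fy=5,interpolation=cv2.INTER_CUBIC))
E
```

```text
(no output)
```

View pics/cB.png

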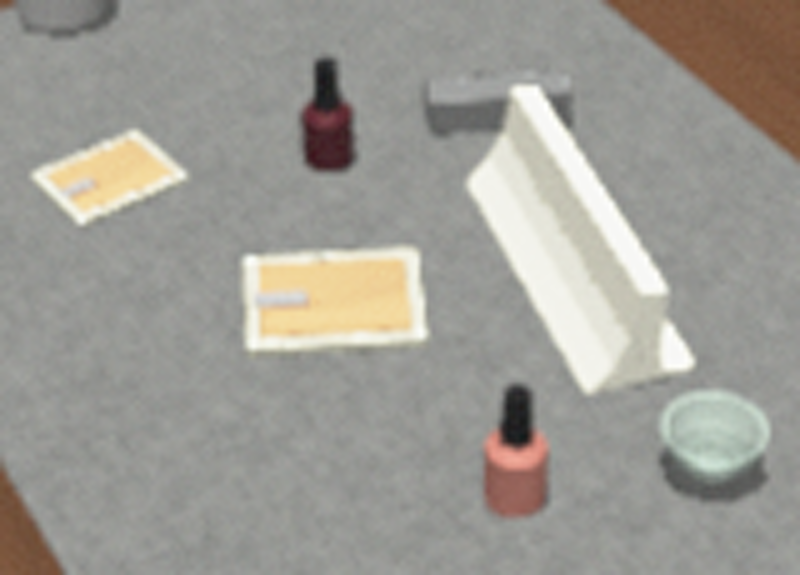

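```bash
cat > m0.py <<'E'
from h import *
np.set_printoptions(precision=1,suppress=True)
c=pickle.load(open('pics/s0.pkl','rb'));d=pickle.load(open('pics/d0.pkl','rb'))
S=lambda x,y:(x/4+225-.4,y/4+160-.4); D=lambda x,y:(x/5+230-.4,y/5+165-.4)
B=[tri(c,S(*s),d,D(*q)) for s,q in [((497,130),(245,352)),((565,207),(242,256)),((438,270),(417,247)),((372,187),(428,341))]]
print('board',np.array(B)); B=np.array(B)
for i in range(4): print(np.linalg.norm(B[i]-B[i-1]))
print('centre',B.mean(0))
T=[tri(c,S(*s),d,D(*q)) for s,q in [((187,155),(638,292)),((418,346),(511,90)),((170,170),(665,293)),((400,360),(535,87))]]
print('top',np.array(T))
F=[atz(d,D(468,185),0),atz(d,D(590,392),0)];print('foot',np.array(F))
fl=[atz(c,S(153,245),3),atz(c,S(375,438),3)];print('flange',np.array(fl))
for n,u,w in [('pink',(236,112),(516,505)),('dark',(594,372),(329,162)),('buffer',(475,470),(500,115)),('dish',(105,190),(714,480))]: print(n,atz(c,S(*u),0),atz(d,D(*w),0))
E
python3 m0.py
```

```text
board [[415.7  14.1   5.2]
 [450.2  86.4   7.7]
 [541.   44.4   7.7]
 [506.1 -28.3   6. ]]
99.88718839906048
80.10499483795904
100.04354477373715
80.68211477194642
centre [478.2  29.1   6.6]
top [[ 588.6 -109.6   64.8]
 [ 630.    84.7   63.2]
 [ 602.5 -113.4   61.2]
 [ 643.9   81.    62.9]]
foot [[ 602.7   89.2    0. ]
 [ 564.9 -103.     0. ]]
flange [[ 621.5 -118.5    3. ]
 [ 662.8   77.4    3. ]]
pink [ 496.6 -144.6    0. ] [ 486.  -154.6    0. ]
dark [548.9 160.8   0. ] [540.4 152.7   0. ]
buffer [647.1 136.2   0. ] [658.3 142.7   0. ]
dish [ 600.9 -174.7    0. ] [ 583.4 -190.4    0. ]
```

```bash
cat > go.py <<'E'
from h import *
from scipy.spatial.transform import Rotation as Ro
import sys
np.set_printoptions(precision=2,suppress=True)
O=np.array([582.5,-6.8,0]);th=np.radians(-11.7);N=np.array([np.cos(th),np.sin(th),0]);T=np.array([-N[1],N[0],0])
def rest(p): p=np.asarray(p,float)-O; return np.array([p@N,p@T,p[2]])
def world(q): return O+N*q[0]+T*q[1]+np.array([0,0,q[2]])
def st():
    o=monitor.get_obs(); R=Ro.from_rotvec(o['ee_rot']).as_matrix(); return o,R
if __name__=='__main__':
    o,R=st(); print('t',o['clock'],'rest pos',rest(o['tool_pos']),'F',o['force'],'gap',o['finger_gap']*94)
    print('turn about tool z needed deg',-(np.degrees(np.arctan2(T[1],T[0])-np.arctan2(R[1,1],R[0,1]))))
    for a in sys.argv[1:]:
        q=eval(a); print(q,'->cm',R.T@(world(q)-o['tool_pos'])/10)
E
python3 go.py "(-200,18,150)" "(-200,18,3)" "(-125,18,3)"
```

```text
t 0.1 rest pos [-540.72  437.1   168.23] F [ 1.13 -0.91  0.23] gap 93.7299285840793
turn about tool z needed deg -3.2470123704861797
(-200, 18, 150) ->cm [-36.39 -39.91   1.89]
(-200, 18, 3) ->cm [-36.39 -39.88  16.59]
(-125, 18, 3) ->cm [-43.88 -39.46  16.59]
```

carry_out(motion=[[-36.4, -39.9, 1.9, -3.2, 5], [-36.4, -39.9, 1.9, -3.2, 5], [-36.4, -39.9, 1.9, -3.2, 5], [-36.4, -39.9, 1.9, -3.2, 5], [-36.4, -39.9, 1.9, -3.2, 5], [-36.4, -39.9, 1.9, -3.2, 5], [-36.4, -39.9, 1.9, -3.2, 5], [-36.4, -39.9, 1.9, -3.2, 5], [-36.4, -39.9, 1.9, -3.2, 5], [-36.4, -39.9, 1.9, -3.2, 5], [-36.4, -39.9, 1.9, -3.2, 5], [-36.4, -39.9, 1.9, -3.2, 5], [-36.4, -39.9, 1.9, -3.2, 5], [-36.4, -39.9, 1.9, -3.2, 5], [-36.4, -39.9, 1.9, -3.2, 5]])

```text
clock: 1.6
tool_pos: [390.2, 53.3, 150.3]
ee_rot: [-0.318, -3.125, -0.001]
force: [-0.3, -0.2, -0.1]
finger_gap: 0.533
gripper_force: 0.0
```

```bash
python3 go.py "(-200,18,3)" "(-120,18,3)"
```

```text
t 1.6 rest pos [-200.49   19.83  150.28] F [-0.26 -0.2  -0.09] gap 50.148224645613816
turn about tool z needed deg 0.09655470590105267
(-200, 18, 3) ->cm [-0.05 -0.19 14.73]
(-120, 18, 3) ->cm [-8.05 -0.2  14.73]
```

carry_out(motion=[[0, -0.2, 5, 0, 5], [0, -0.2, 9.5, 0, 5], [0, -0.2, 13, 0, 5], [0, -0.2, 14.4, 0, 5], [0, -0.2, 14.7, 0, 5], [-0.7, -0.2, 14.7, 0, 5], [-1.4, -0.2, 14.7, 0, 5], [-2.0, -0.2, 14.7, 0, 5], [-2.6, -0.2, 14.7, 0, 5], [-3.2, -0.2, 14.7, 0, 5], [-3.8, -0.2, 14.7, 0, 5], [-4.4, -0.2, 14.7, 0, 5], [-5.0, -0.2, 14.7, 0, 5], [-5.6, -0.2, 14.7, 0, 5], [-6.2, -0.2, 14.7, 0, 5], [-6.8, -0.2, 14.7, 0, 5], [-7.2, -0.2, 14.7, 0, 5], [-7.5, -0.2, 14.7, 0, 5], [-7.5, -0.2, 14.7, 0, 5]])

```text
clock: 3.5
tool_pos: [464.0, 34.8, 3.3]
ee_rot: [-0.322, -3.125, -0.0]
force: [-0.3, -1.0, -0.1]
finger_gap: 0.534
gripper_force: 0.0
```

```bash
python3 go.py "(-16,18,3)"; python3 - <<'E'
from h import *
a=cap('scene','s1')['color'][150:290,225:425,::-1];b=cap('side','d1')['color'][165:285,230:390,::-1]
cv2.imwrite('pics/c1.png',np.hstack([cv2.resize(a,(400,280),interpolation=3),cv2.copyMakeBorder(cv2.resize(b,(373,280),interpolation=3),0,0,0,27,0)]))
E
```

```text
t 3.5 rest pos [-124.51   16.67    3.26] F [-0.25 -1.04 -0.08] gap 50.192473609565425
turn about tool z needed deg -0.04943931626189483
(-16, 18, 3) ->cm [-10.85   0.14   0.03]
```

View pics/c1.png

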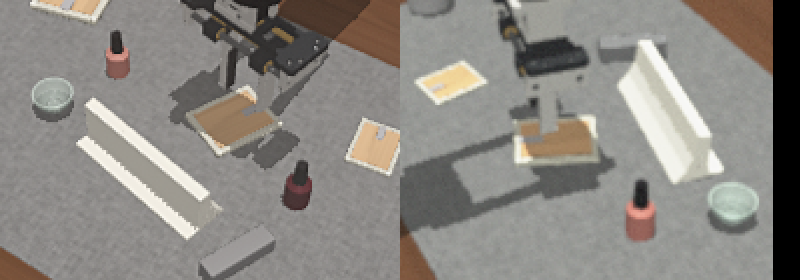

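```bash
python3 - <<'E'
from go import *
c=pickle.load(open('pics/s1.pkl','rb'));d=pickle.load(open('pics/d1.pkl','rb'))
for u in [(186,119),(210,154),(282,121),(255,87)]: print(rest(atz(c,(u[0]/2+225,u[1]/2+150),7)))
for u in [(197,117),(200,161),(114,164)]: print('d',rest(atz(d,(u[0]*3/7+230,u[1]*3/7+165),7)))
E
```

```text
[-63.8  -27.37   7.  ]
[-44.75  34.11   7.  ]
[-150.28   62.17    7.  ]
[-169.52   -2.04    7.  ]
d [-48.12  35.84   7.  ]
d [-70.33 -43.49   7.  ]
d [-167.61  -16.79    7.  ]
```

The corners now sit at a -48 to -70 (leading) and -150 to -169 (rear), so the board hasn't moved: the open fingertips passed over it. When open, the tips must sit higher than the TCP. I'll back off and feel for the table.

carry_out(motion=[[0, 0, -1.5, 0, 5], [4, 0, -1.5, 0, 5], [7, 0, -1.0, 0, 5], [7, 0, 0, 0, 5], [7, 0, 0.3, 0, 5], [7, 0, 0.3, 0, 5]])

```text
clock: 4.2
tool_pos: [395.3, 49.0, -0.1]
ee_rot: [-0.321, -3.125, 0.0]
force: [-0.7, -0.2, 0.5]
finger_gap: 0.53
gripper_force: 0.0
```

carry_out(motion=[[0, 0, 0.1, 0, 5], [0, 0, 0.2, 0, 5], [0, 0, 0.2, 0, 5]])

```text
clock: 4.5
tool_pos: [395.6, 49.0, -1.7]
ee_rot: [-0.322, -3.125, -0.0]
force: [0.0, -0.7, 0.4]
finger_gap: 0.535
gripper_force: 0.0
```

carry_out(motion=[[0, 0, 0.1, 0, 5], [0, 0, 0.2, 0, 5], [0, 0, 0.2, 0, 5]])

```text
clock: 4.8
tool_pos: [395.0, 49.1, -3.9]
ee_rot: [-0.321, -3.125, -0.0]
force: [-0.4, 0.1, 0.0]
finger_gap: 0.531
gripper_force: 0.0
```

carry_out(motion=[[0, 0, 0.1, 0, 5], [0, 0, 0.2, 0, 5], [0, 0, 0.2, 0, 5]])

```text
clock: 5.1
tool_pos: [395.0, 49.1, -5.9]
ee_rot: [-0.321, -3.125, -0.0]
force: [0.4, -0.3, -0.6]
finger_gap: 0.53
gripper_force: 0.0
```

carry_out(motion=[[0, 0, 0.1, 0, 5], [0, 0, 0.2, 0, 5], [0, 0, 0.2, 0, 5]])

```text
clock: 5.4
tool_pos: [395.0, 49.1, -7.9]
ee_rot: [-0.321, -3.125, -0.0]
force: [0.1, -0.1, 0.3]
finger_gap: 0.53
gripper_force: 0.0
```

carry_out(motion=[[0, 0, 0.1, 0, 5], [0, 0, 0.2, 0, 5], [0, 0, 0.2, 0, 5]])

```text
clock: 5.7
tool_pos: [395.0, 49.1, -9.9]
ee_rot: [-0.321, -3.125, -0.0]
force: [-0.2, 0.2, -0.8]
finger_gap: 0.53
gripper_force: 0.0
```

carry_out(motion=[[0, 0, 0.1, 0, 5], [0, 0, 0.2, 0, 5], [0, 0, 0.2, 0, 5]])

```text
clock: 6.0
tool_pos: [395.0, 49.1, -11.9]
ee_rot: [-0.321, -3.125, -0.0]
force: [0.6, -0.4, 0.1]
finger_gap: 0.535
gripper_force: 0.0
```

```bash
python3 - <<'E'
from h import *
a=cap('scene','s2')['color'][120:260,290:450,::-1];b=cap('side','d2')['color'][165:285,200:340,::-1]
cv2.imwrite('pics/c2.png',np.hstack([cv2.resize(a,(400,350),interpolation=3),cv2.resize(b,(400,343),interpolation=3)[:350] if 0 else cv2.copyMakeBorder(cv2.resize(b,(400,343),interpolation=3),0,7,0,0,0)]))
d=pickle.load(open('pics/d2.pkl','rb'));c=pickle.load(open('pics/s2.pkl','rb'))
for s in (30,-30):
  for z in(0,10):
    p=np.array([395+.2*s,49.1+.98*s,z]);u=proj(c,p)[0];v=proj(d,p)[0]
    print(s,z,(u-[290,120])*2.5,(v-[200,165])*400/140)
E
```

```text
30 0 [205.76662953 199.95018461] [183.20149762 171.4889142 ]
30 10 [206.794083   193.74696496] [182.42571928 163.76715503]
-30 0 [163.59633413 170.53261293] [197.15552104 209.96349211]
-30 10 [164.32709693 164.28600893] [196.42292127 202.13834049]
```

View pics/c2.png

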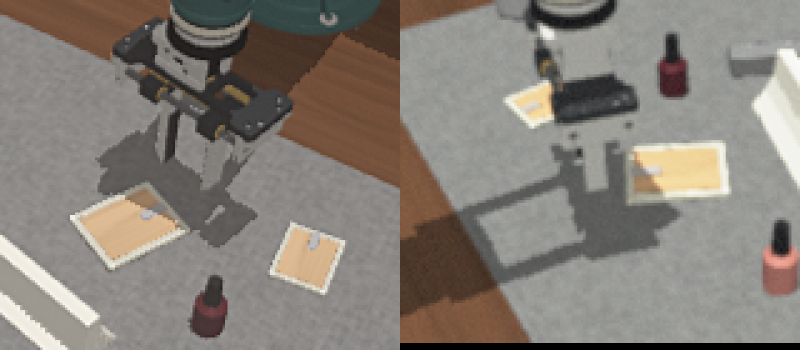

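```bash
python3 - <<'E'
from go import *
d=pickle.load(open('pics/d2.pkl','rb'));c=pickle.load(open('pics/s2.pkl','rb'))
f=lambda u:(u[0]/2.5+290,u[1]/2.5+120); g=lambda u:(u[0]*.35+200,u[1]*.35+165)
for s,q in [((166,163),(196,191)),((168,166),(205,190)),((158,160),(186,191))]:
    p=tri(c,f(s),d,g(q));print(p,rest(p))
o,R=st();print(rest(o['tool_pos']))
cv2.imwrite('pics/w2.png',cap('wrist','w2x')['color'][:,:,::-1])
E
```

```text
[392.5   24.18  18.51] [-192.34   -8.19   18.51]
[398.58  26.08  17.88] [-186.77   -5.1    17.88]
[388.    19.02  20.63] [-195.69  -14.15   20.63]
[-194.83   16.74  -11.76]
```

View pics/w2.png

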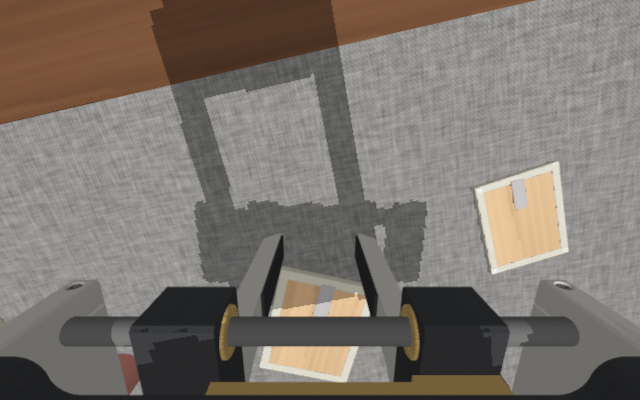

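The tips triangulate at z ≈ 18 while the TCP reads -12, so an opening of 5 cm lifts the tips about 30 mm. I'll use a narrower opening and feel for the table again.

carry_out(motion=[[0, 0, -2.5, 0, 2], [0, 0, -2.5, 0, 2], [0, 0, -2.5, 0, 2], [0, 0, -2.5, 0, 2], [0, 0, -2.5, 0, 2], [0, 0, -2.5, 0, 2], [0, 0, -1.8, 0, 2], [0, 0, -1.6, 0, 2], [0, 0, -1.6, 0, 2]])

```text
clock: 7.05
tool_pos: [394.4, 49.1, 3.4]
ee_rot: [-0.321, -3.123, 0.0]
force: [-0.5, -0.7, 0.4]
finger_gap: 0.215
gripper_force: 0.0
```

```bash
python3 - <<'E'
from h import *
from go import *
o,R=st();print(rest(o['tool_pos']),o['force'])
a=cap('scene','s3')['color'][130:220,310:410,::-1];b=cap('side','d3')['color'][185:265,230:320,::-1]
cv2.imwrite('pics/c3.png',np.hstack([cv2.resize(a,(400,360),interpolation=3),cv2.copyMakeBorder(cv2.resize(b,(400,356),interpolation=3),0,4,0,0,0)]))
E
```

```text
[-195.54   16.6     3.39] [-0.46 -0.67  0.35]
```

View pics/c3.png

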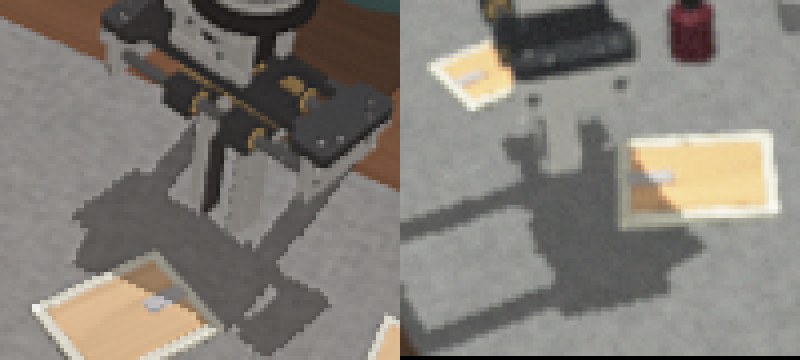

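```bash
python3 - <<'E'
from go import *
d=pickle.load(open('pics/d3.pkl','rb'));c=pickle.load(open('pics/s3.pkl','rb'))
f=lambda u:(u[0]/4+310-.4,u[1]/4+130-.4); g=lambda u:(u[0]*.225+230-.4,u[1]*.225+185-.4)
for s,q in [((208,215),(162,172)),((200,208),(145,168)),((215,212),(182,172))]:
    p=tri(c,f(s),d,g(q));print(p,rest(p))
o,R=st()
p=np.array(o['tool_pos']);print([((proj(c,p+[0,0,h])[0]-[310,130])*4).round() for h in(0,30)],[((proj(d,p+[0,0,h])[0]-[230,185])/.225).round() for h in(0,30)])
E
```

```text
[394.01  39.72  36.59] [-194.01    7.33   36.59]
[388.67  36.73  40.86] [-198.63    3.31   40.86]
[399.33  39.57  39.05] [-188.77    8.26   39.05]
[array([216., 252.]), array([220., 222.])] [array([162., 202.]), array([158., 166.])]
```

The tips sit about 33 mm above the reported TCP at either opening, so this is a constant offset. I'll go back to 5 cm and feel down.

carry_out(motion=[[0, 0, 1.0, 0, 5], [0, 0, 1.8, 0, 5], [0, 0, 2.3, 0, 5], [0, 0, 2.5, 0, 5], [0, 0, 2.5, 0, 5]])

```text
clock: 7.65
tool_pos: [394.7, 49.1, -21.3]
ee_rot: [-0.321, -3.124, 0.0]
force: [0.1, 0.3, 0.1]
finger_gap: 0.53
gripper_force: 0.0
```

carry_out(motion=[[0, 0, 0.1, 0, 5], [0, 0, 0.2, 0, 5], [0, 0, 0.3, 0, 5]])

```text
clock: 7.95
tool_pos: [395.4, 49.1, -23.5]
ee_rot: [0.321, 3.125, 0.0]
force: [0.0, -0.2, 0.7]
finger_gap: 0.529
gripper_force: 0.0
```

carry_out(motion=[[0, 0, 0.1, 0, 5], [0, 0, 0.2, 0, 5], [0, 0, 0.2, 0, 5]])

```text
clock: 8.25
tool_pos: [395.0, 49.1, -25.9]
ee_rot: [-0.321, -3.125, -0.0]
force: [-0.0, 0.0, -0.3]
finger_gap: 0.534
gripper_force: 0.0
```

carry_out(motion=[[0, 0, 0.1, 0, 5], [0, 0, 0.2, 0, 5], [0, 0, 0.2, 0, 5]])

```text
clock: 8.55
tool_pos: [395.0, 49.1, -27.9]
ee_rot: [-0.321, -3.125, -0.0]
force: [0.2, 0.3, -0.6]
finger_gap: 0.536
gripper_force: 0.0
```

carry_out(motion=[[0, 0, 0.1, 0, 5], [0, 0, 0.2, 0, 5], [0, 0, 0.2, 0, 5]])

```text
clock: 8.85
tool_pos: [395.0, 49.1, -29.9]
ee_rot: [-0.321, -3.125, -0.0]
force: [1.2, -0.1, -0.5]
finger_gap: 0.53
gripper_force: 0.0
```

carry_out(motion=[[0, 0, 0.1, 0, 5], [0, 0, 0.15, 0, 5], [0, 0, 0.15, 0, 5]])

```text
clock: 9.15
tool_pos: [395.0, 49.1, -31.3]
ee_rot: [-0.321, -3.125, -0.0]
force: [-0.8, -0.1, 0.5]
finger_gap: 0.529
gripper_force: 0.0
```

carry_out(motion=[[0, 0, 0.1, 0, 5], [0, 0, 0.15, 0, 5], [0, 0, 0.15, 0, 5]])

```text
clock: 9.45
tool_pos: [395.0, 49.1, -32.8]
ee_rot: [-0.321, -3.125, -0.0]
force: [0.4, -0.4, -0.0]
finger_gap: 0.536
gripper_force: 0.0
```

carry_out(motion=[[0, 0, 0.1, 0, 5], [0, 0, 0.15, 0, 5], [0, 0, 0.15, 0, 5]])

```text
clock: 9.75
tool_pos: [395.0, 49.1, -34.3]
ee_rot: [-0.321, -3.125, -0.0]
force: [0.2, -0.3, 0.5]
finger_gap: 0.531
gripper_force: 0.0
```

carry_out(motion=[[0, 0, 0.1, 0, 5], [0, 0, 0.15, 0, 5], [0, 0, 0.15, 0, 5]])

```text
clock: 10.05
tool_pos: [395.0, 49.1, -35.8]
ee_rot: [-0.321, -3.125, -0.0]
force: [-0.6, -0.2, 0.5]
finger_gap: 0.528
gripper_force: 0.0
```

carry_out(motion=[[0, 0, 0.1, 0, 5], [0, 0, 0.15, 0, 5], [0, 0, 0.15, 0, 5]])

```text
clock: 10.35
tool_pos: [395.2, 49.1, -36.0]
ee_rot: [-0.321, -3.125, 0.0]
force: [-3.5, -0.3, 8.0]
finger_gap: 0.532
gripper_force: 4.1
```

carry_out(motion=[[0, 0, 0.1, 0, 5], [0, 0, 0.15, 0, 5], [0, 0, 0.15, 0, 5]])

```text
clock: 10.65
tool_pos: [395.3, 49.1, -36.1]
ee_rot: [-0.321, -3.125, 0.0]
force: [-7.2, -0.2, 17.9]
finger_gap: 0.529
gripper_force: 8.7
```

The table is at reading z = -36, so true tip height is reading + 36. I'll lift to about 1.7 mm and push to square the board up.

carry_out(motion=[[0, 0, -0.45, 0, 5], [0, 0, -0.45, 0, 5], [-0.8, 0, -0.45, 0, 5], [-1.4, 0, -0.45, 0, 5], [-1.9, 0, -0.45, 0, 5], [-2.4, 0, -0.45, 0, 5], [-2.9, 0, -0.45, 0, 5], [-3.4, 0, -0.45, 0, 5], [-3.9, 0, -0.45, 0, 5], [-4.4, 0, -0.45, 0, 5], [-4.9, 0, -0.45, 0, 5], [-5.4, 0, -0.45, 0, 5], [-5.9, 0, -0.45, 0, 5], [-6.4, 0, -0.45, 0, 5], [-6.8, 0, -0.45, 0, 5], [-7.1, 0, -0.45, 0, 5], [-7.1, 0, -0.45, 0, 5]])

```text
clock: 12.35
tool_pos: [465.2, 34.5, -34.2]
ee_rot: [0.321, 3.125, 0.0]
force: [-0.4, 0.4, -0.3]
finger_gap: 0.533
gripper_force: 0.0
```

```bash
python3 go.py "(-16,17,-34)"; python3 - <<'E'
from h import *
a=cap('scene','s4')['color'][150:270,250:410,::-1];b=cap('side','d4')['color'][165:285,230:390,::-1]
cv2.imwrite('pics/c4.png',np.hstack([cv2.resize(x,(400,300),interpolation=3) for x in(a,b)]))
E
```

```text
t 12.35 rest pos [-123.29   16.69  -34.16] F [-0.45  0.39 -0.27] gap 50.12469402086771
turn about tool z needed deg -0.04847287294881426
(-16, 17, -34) ->cm [-10.73   0.04  -0.01]
```

View pics/c4.png

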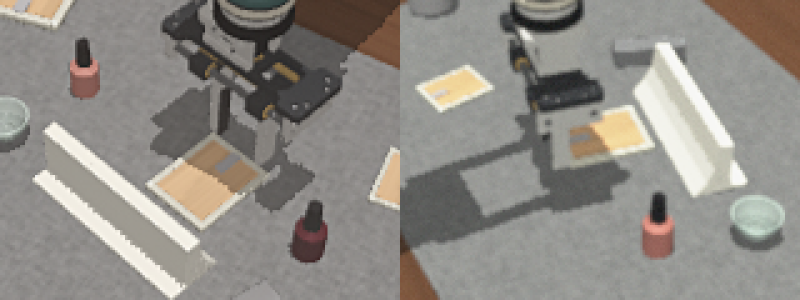

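The board is now square to the rest, with its leading edge just short of the slope. I'll push it up.

carry_out(motion=[[-0.4, 0, 0, 0, 5], [-0.8, 0, 0, 0, 5], [-1.2, 0, 0, 0, 5], [-1.6, 0, 0, 0, 5], [-2.0, 0, 0, 0, 5], [-2.4, 0, 0, 0, 5], [-2.8, 0, 0, 0, 5], [-3.2, 0, 0, 0, 5], [-3.6, 0, 0, 0, 5], [-4.0, 0, 0, 0, 5], [-4.4, 0, 0, 0, 5], [-4.8, 0, 0, 0, 5], [-5.2, 0, 0, 0, 5], [-5.6, 0, 0, 0, 5], [-6.0, 0, 0, 0, 5]])

```text
clock: 13.95
tool_pos: [524.0, 22.3, -34.1]
ee_rot: [0.321, 3.125, 0.0]
force: [-1.4, 0.3, -0.0]
finger_gap: 0.53
gripper_force: 0.3
```

```bash
python3 go.py "(-22,17,-34)"; python3 - <<'E'
from go import *
b=cap('side','d5'); cap('scene','s5')
# wood-colour mask extents
for n in('d4','d5','s4','s5'):
    im=cv2.cvtColor(pickle.load(open(f'pics/{n}.pkl','rb'))['color'],cv2.COLOR_RGB2HSV)
    m=cv2.inRange(im,(10,50,100),(25,200,255)); k,l,s,ce=cv2.connectedComponentsWithStats(m)
    print(n,[s[i].tolist() for i in range(1,k) if s[i][4]>40 and s[i][1]>150 and s[i][0]>200 and s[i][0]<420])
E
```

```text
t 13.95 rest pos [-63.2   16.66 -34.07] F [-1.38  0.29 -0.  ] gap 49.85289109432296
turn about tool z needed deg -0.04467477566445797
(-22, 17, -34) ->cm [-4.12  0.04 -0.  ]
d4 [[240, 193, 24, 14, 171], [298, 209, 30, 20, 343], [297, 296, 61, 51, 1516], [383, 326, 30, 24, 336]]
d5 [[319, 191, 22, 32, 191], [240, 193, 24, 14, 172], [297, 296, 61, 51, 1514], [383, 326, 30, 24, 335]]
s4 [[313, 206, 40, 32, 636], [400, 211, 26, 24, 359], [214, 371, 52, 29, 617]]
s5 [[400, 211, 26, 24, 358], [302, 217, 35, 16, 281], [207, 371, 59, 29, 743]]
```

carry_out(motion=[[-0.4, 0, 0, 0, 5], [-0.8, 0, 0, 0, 5], [-1.2, 0, 0, 0, 5], [-1.6, 0, 0, 0, 5], [-2.0, 0, 0, 0, 5], [-2.4, 0, 0, 0, 5], [-2.7, 0, 0, 0, 5], [-3.0, 0, 0, 0, 5], [-3.3, 0, 0, 0, 5], [-3.6, 0, 0, 0, 5], [-3.9, 0, 0, 0, 5], [-4.1, 0, 0, 0, 5], [-4.3, 0, 0, 0, 5], [-4.3, 0, 0, 0, 5]])

```text
clock: 15.45
tool_pos: [565.8, 13.6, -34.2]
ee_rot: [0.321, 3.125, 0.0]
force: [0.2, -0.6, 0.1]
finger_gap: 0.533
gripper_force: 0.0
```

```bash
python3 go.py "(-16,17,-34)"; python3 - <<'E'
from go import *
d=cap('side','d6'); c=cap('scene','s6')
for n in('d6','s6'):
    im=cv2.cvtColor(pickle.load(open(f'pics/{n}.pkl','rb'))['color'],cv2.COLOR_RGB2HSV)
    m=cv2.inRange(im,(10,50,100),(25,200,255)); k,l,s,ce=cv2.connectedComponentsWithStats(m)
    print(n,[s[i].tolist() for i in range(1,k) if s[i][4]>40 and s[i][1]>150 and s[i][0]>200 and s[i][0]<420])
# predicted positions of leaning board top corners
for th in (60,65):
  for l in(-23,57): 
    q=(-1.3+100*np.cos(np.radians(th)),l,100*np.sin(np.radians(th))); print(th,l,proj(c,world(q))[0],proj(d,world(q))[0])
E
```

```text
t 15.45 rest pos [-20.47  16.6  -34.18] F [ 0.24 -0.64  0.06] gap 50.14666244879793
turn about tool z needed deg -0.04669693256069151
(-16, 17, -34) ->cm [-0.45  0.04 -0.02]
d6 [[240, 193, 24, 14, 170], [297, 296, 61, 51, 1510], [383, 326, 30, 24, 335]]
s6 [[400, 211, 26, 24, 358], [207, 371, 59, 29, 786]]
60 -23 [285.73 214.55] [354.67 198.28]
60 57 [309.74 234.27] [344.01 182.56]
65 -23 [288.11 211.66] [352.11 197.63]
65 57 [312.2  231.26] [341.55 181.88]
```

carry_out(motion=[[-0.2, 0, 0, 0, 5], [-0.4, 0, 0, 0, 5], [-0.4, 0, 0, 0, 5]])

```text
clock: 15.85
tool_pos: [568.7, 13.0, -34.4]
ee_rot: [-0.321, -3.123, -0.0]
force: [-2.2, 0.8, 1.8]
finger_gap: 0.53
gripper_force: 1.3
```

carry_out(motion=[[0.2, 0, 0, 0, 5], [0.6, 0, 0, 0, 5], [1.5, 0, 0, 0, 5], [4.0, 0, 0, 0, 5], [8.0, 0, 0, 0, 5], [9, 0, -4, 0, 5], [9, 0, -9, 0, 5], [9, 0, -14, 0, 5], [9, 0, -18, 0, 5], [9, 0, -18, 0, 5]])

```text
clock: 16.85
tool_pos: [485.1, 31.1, 153.5]
ee_rot: [0.32, 3.11, 0.001]
force: [-0.4, 0.0, 0.6]
finger_gap: 0.528
gripper_force: 0.0
```

```bash
cat > mk.py <<'E'
from go import *
def run(k):
    d=cap('side','d'+k); c=cap('scene','s'+k)
    out=[]
    for n,x in(('d',d),('s',c)):
        im=cv2.cvtColor(x['color'],cv2.COLOR_RGB2HSV)
        m=cv2.inRange(im,(8,50,60),(25,200,255)); q,l,s,ce=cv2.connectedComponentsWithStats(m)
        for i in range(1,q):
            if s[i][4]>40 and s[i][1]>160 and 200<s[i][0]<420 and s[i][1]<290:
                h=cv2.findContours((l==i).astype('uint8'),0,2)[0][0]; print(n,s[i].tolist(),cv2.boxPoints(cv2.minAreaRect(h)).round().tolist())
    return d,c
E
python3 go.py; python3 - <<'E'
from mk import *
d,c=run('7')
for th in (60,65,70):
  for l in(-23,57): 
   for r in (7,93): # back face points at frame inside
    t=np.radians(th);q=(-1.3+r*np.cos(t)-8*np.sin(t),l+np.sign(17-l)*7,r*np.sin(t)+8*np.cos(t)); print(th,l,r,proj(c,world(q))[0].round(),proj(d,world(q))[0].round())
E
```

```text
t 16.85 rest pos [-103.08   17.35  153.52] F [-0.37  0.04  0.59] gap 49.603058844537365
turn about tool z needed deg -0.03076717685946597
d [326, 184, 20, 36, 354] [[322.0, 214.0], [337.0, 184.0], [349.0, 190.0], [334.0, 220.0]]
d [240, 193, 24, 14, 170] [[240.0, 199.0], [259.0, 191.0], [263.0, 200.0], [244.0, 208.0]]
s [400, 211, 26, 24, 359] [[400.0, 228.0], [407.0, 210.0], [425.0, 217.0], [418.0, 235.0]]
60 -23 7 [305. 224.] [335. 222.]
60 -23 93 [291. 214.] [350. 198.]
60 57 7 [323. 239.] [327. 209.]
60 57 93 [311. 230.] [341. 185.]
65 -23 7 [305. 224.] [334. 222.]
65 -23 93 [293. 212.] [348. 198.]
65 57 7 [324. 239.] [327. 209.]
65 57 93 [313. 228.] [339. 185.]
70 -23 7 [305. 224.] [334. 223.]
70 -23 93 [296. 209.] [345. 198.]
70 57 7 [324. 239.] [326. 209.]
70 57 93 [316. 225.] [337. 184.]
```

The side view's wood patch (326–345, 184–219) matches a 65–70° lean. Next I'll go over the wall and behind it.

```bash
python3 go.py "(80,17,150)" "(80,17,42)"
```

```text
t 16.95 rest pos [-106.49   16.77  146.92] F [ 0.05 -0.48  0.3 ] gap 49.8585304248633
turn about tool z needed deg -0.037337954112349726
(80, 17, 150) ->cm [-18.65   0.04  -0.25]
(80, 17, 42) ->cm [-18.62   0.03  10.55]
```

carry_out(motion=[[-5, 0, -0.2, 0, 4], [-10, 0, -0.2, 0, 4], [-15, 0, -0.2, 0, 4], [-18.7, 0, -0.2, 0, 4], [-18.7, 0, -0.2, 0, 4], [-18.7, 0, 3, 0, 4], [-18.7, 0, 6, 0, 4], [-18.7, 0, 9, 0, 4], [-18.7, 0, 10.4, 0, 4], [-18.7, 0, 10.4, 0, 4], [-18.7, 0, 10.4, 0, 4]])

```text
clock: 18.05
tool_pos: [664.2, -6.7, 42.4]
ee_rot: [0.321, 3.125, 0.0]
force: [-0.4, 0.2, 1.1]
finger_gap: 0.425
gripper_force: 0.0
```

```bash
python3 go.py "(50,17,42)" "(-2,17,42)"; python3 -c "
from mk import *
run('8')"
```

```text
t 18.05 rest pos [79.98 16.62 42.4 ] F [-0.43  0.18  1.11] gap 39.986574223929345
turn about tool z needed deg -0.03499034987305935
(50, 17, 42) ->cm [3.   0.04 0.04]
(-2, 17, 42) ->cm [8.2  0.03 0.04]
d [326, 184, 20, 36, 355] [[322.0, 214.0], [337.0, 184.0], [349.0, 190.0], [334.0, 220.0]]
d [240, 193, 24, 14, 170] [[240.0, 199.0], [259.0, 191.0], [263.0, 200.0], [244.0, 208.0]]
s [296, 198, 12, 10, 51] [[295.0, 200.0], [298.0, 197.0], [308.0, 205.0], [306.0, 208.0]]
s [400, 211, 26, 24, 356] [[400.0, 228.0], [407.0, 210.0], [425.0, 217.0], [418.0, 235.0]]
```

carry_out(motion=[[1.2, 0, 0, 0, 4], [2.2, 0, 0, 0, 4], [2.7, 0, 0, 0, 4], [3.1, 0, 0, 0, 4], [3.5, 0, 0, 0, 4], [3.9, 0, 0, 0, 4], [4.3, 0, 0, 0, 4], [4.7, 0, 0, 0, 4], [5.1, 0, 0, 0, 4], [5.5, 0, 0, 0, 4], [5.9, 0, 0, 0, 4], [6.3, 0, 0, 0, 4], [6.7, 0, 0, 0, 4], [7.1, 0, 0, 0, 4], [7.5, 0, 0, 0, 4], [7.9, 0, 0, 0, 4], [8.3, 0, 0, 0, 4], [8.5, 0, 0, 0, 4], [8.5, 0, 0, 0, 4], [8.5, 0, 0, 0, 4]])

```text
clock: 20.15
tool_pos: [581.2, 10.4, 41.8]
ee_rot: [0.321, 3.125, 0.0]
force: [0.4, -0.0, 0.6]
finger_gap: 0.426
gripper_force: 0.0
```

carry_out(motion=[[0, 0, 0, 0, 4], [0, 0, -3, 0, 4], [0, 0, -8, 0, 4], [0, 0, -12, 0, 4], [5, 0, -13, 0, 4], [10, 0, -13, 0, 4], [15, 0, -13, 0, 4], [20, 0, -13, 0, 4], [20, 0, -13, 0, 4]])

```text
clock: 21.05
tool_pos: [380.8, 52.1, 171.8]
ee_rot: [-0.319, -3.125, -0.001]
force: [0.7, -0.6, -0.6]
finger_gap: 0.428
gripper_force: 0.0
```

```bash
python3 go.py; python3 - <<'E'
from mk import *
d,c=run('9')
a=c['color'][150:270,250:410,::-1];b=d['color'][165:285,230:390,::-1]
cv2.imwrite('pics/c9.png',np.hstack([cv2.resize(x,(400,300),interpolation=3) for x in(a,b)]))
E
```

```text
t 21.05 rest pos [-209.48   16.77  171.82] F [ 0.69 -0.57 -0.57] gap 40.18789037909028
turn about tool z needed deg 0.056486146303232634
d [240, 193, 24, 14, 171] [[240.0, 199.0], [259.0, 191.0], [263.0, 200.0], [244.0, 208.0]]
s [400, 211, 26, 24, 359] [[400.0, 228.0], [407.0, 210.0], [425.0, 217.0], [418.0, 235.0]]
```

View pics/c9.png

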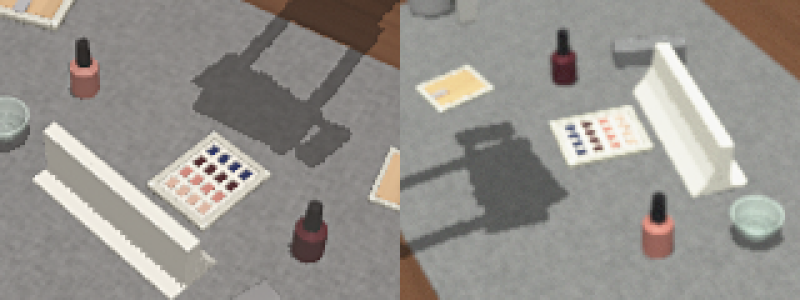

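The picture shows the board lying face up: scene corners (149,182), (210,227), (270,173), (213,132). I'll check that it is flat.

```bash
python3 - <<'E'
from go import *
d=pickle.load(open('pics/d9.pkl','rb'));c=pickle.load(open('pics/s9.pkl','rb'))
for s,q in [((149,182),(253,146)),((210,227),(233,107)),((270,173),(149,119)),((213,132),(163,165))]:
    print(rest(tri(c,(s[0]/2.5+249.7,s[1]/2.5+149.7),d,(q[0]/2.5+229.7,q[1]/2.5+164.7))))
E
```

```text
[-16.24 -12.67   7.57]
[-16.64  67.12   6.37]
[-113.54   67.21    9.64]
[-117.37  -13.11    5.15]
```

```bash
python3 -c "
from plant import order
print(order.sign_off())"
```

```text
the job is handed in; nothing more can be done
None
```

The board was tipped up against the rest and pushed over from behind, and now lies flat and face up about 16 mm in front of the rest; nothing nearby looked moved in the last view, and I handed the job in with the arm clear at 21 s of the 51 s limit.

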